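Plug a toner cartridge into the test dock and clamp it

TASK

Slide the toner cartridge with the cyan strip along the bench, keeping it flat, until its block plug is fully home in the socket of the white test dock and its shoulders are square against the dock's face. Then turn the clamp knob on top of the dock clockwise until its white pointer is at the red mark, and let go. Leave the other things on the bench where they are.

Things in the scene. Friction and masses are not known exactly. Their poses are not given: they have to be found in the camera images.
- cyan_cartridge: Black toner cartridge, cyan strip across its top, 0.4 to 0.9 kg, loose, flat on the bench. Body 130 (x) x 130 (y) x 60 mm high, too wide to grip: push it, e.g. with two spread fingers against its flat rear (-x) face. Origin under the body's centre at bench level: rear face at x = -65 mm, front shoulders at +65 mm. A grey block plug stands out of the front face along +x. z is up.
- plug_tip (a point): Centre of the tip face of the cyan cartridge's grey block plug, 110 mm ahead (+x) of the cartridge's origin and 27 mm above its underside; same axes. The plug is 45 mm long (x), 76 mm wide (y) and spans 12 to 42 mm above the bench.
- dock: White test dock fixed to the bench, 134 (x) x 180 (y) x 70 mm high, a socket hole in its front face. Origin on the bench under the centre of the front face; +x points into the dock, the way the plug goes in; z up. With the plug fully home the cartridge's shoulders touch the front face, its x axis lies along the dock's and its origin is at x = -65 mm, y = 0 in the dock's frame.
- socket_mouth (a point): Centre of the socket's mouth, in the dock's front face, 27 mm above the bench; axes as the dock. The hole is 80 mm wide (2 mm play each side of the plug), 6 to 48 mm above the bench, 60 mm deep; green slanted cheeks flare it to 104 mm wide over its first 22 mm, which are open on top. The plug clears the floor and roof: the cartridge just slides in, with no extra plugging force.
- clamp_knob (a joint): Angle (rad) of the black clamp knob on the dock's top; it grows clockwise seen from above, 0 to 2.2, and stays where left (friction 0.06 Nm, no stop at the mark). At 0 its bar lies along the dock's x with the white pointer towards the dock's front (black mark); at 1.35 the pointer is at the red mark. Starts between 0 and 0.45.
- clamp_knob_grip (a point): Point at which to grip the clamp knob: on its vertical axis, 107 mm above the bench, 78 mm behind the dock's front face. The knob is an upright bar 57 long, 14 thick, its top 114 mm above the bench, on a disc 60 mm across (its top 84 mm above the bench). Turns with the knob: x along the bar, the pointer at the -x end.
- magenta_cartridge: the same shape and size as the cyan cartridge (130 x 130 x 60 mm body with plug) but with a magenta strip; 0.6 kg, loose, a bystander; origin under the centre of its body
- yellow_cartridge: the same shape and size as the cyan cartridge (130 x 130 x 60 mm body with plug) but with a yellow strip; 0.6 kg, loose, a bystander; origin under the centre of its body
- jar: Glass screw jar with red cap, upright, 60 mm across, 75 mm high; a bystander; origin under its centre
- spray_can: Blue can, upright, 56 mm across, 100 mm high; a bystander; origin under its centre
- tape_reel: Yellow reel lying flat, 68 mm across, 35 mm high; a bystander; origin under its centre
- multimeter: Orange multimeter lying flat, 150 (x) x 75 (y) x 34 mm; a bystander; origin under its centre
- screw_tray: Red divided parts tray, 80 (x) x 120 (y) x 30 mm; a bystander; origin under its centre
- screwdriver: Screwdriver about 200 mm long lying flat along its x axis; a bystander

How it is judged:
By the outcome, as a careful person would: the job done as asked, in the order asked, and still so for the second after the job is handed in, with the robot touching nothing.
It also fails if it takes over 64 s, if anything falls off the work surface, if the arm or the gripper's body presses on something with over 40 N, if the wrist force passes 120 N, or if a joint passes its speed limit or range.

ROBOT

A 7-joint arm with a two-finger parallel gripper is mounted at the origin on the work surface. World frame = base frame: x ahead of the robot, y to its left, z up, the work surface at z = 0. Lengths are in mm, angles in rad, forces in N, time in s.
With the tool pointing down it reaches from about 400 to 900 mm from the base axis. Payload 5.5 kg.
Tool frame: the origin (TCP) lies between the finger pads; the fingertips stand ahead of it and the grasp point (between the pads) lies 11 mm behind it (tips_ahead is the y of the fingertips in the tool frame, in mm); y points along the fingers, z is the direction in which the jaws open and shut, and the axes are right-handed (so a half turn about y gives the same grasp; the last joint's range is limited). The gripper opens to 85 mm and grips with 20 to 120 N. Pads are 22 mm wide; open, the fingers measure 114 mm over their backs; the gripper's body (76 mm by 85 mm) begins 54 mm behind the grasp point. The pads swing forward as they close: fully open they stand 13 mm farther back than shut.
Start: joints at [1.52, 0.501, -0.427, 1.55, 0.221, 1.138, -0.21], TCP at [200.672, -618.248, 239.31] pointing down, gripper open.
Joint ranges: [-2.88, 2.88], [-0.31, 2.03], [-1.54, 1.56], [0.2, 2.42], [-1.41, 4.55], [0.19, 2.02], [-2.57, 2.57]. Speed limits (rad/s): [2.57, 2.57, 3.14, 3.14, 3.14, 3.14, 3.14].

INTERFACE

Orientations are given as a 3x3 rotation matrix whose columns are the frame's x, y, z axes.
In Python, from bench import get_obs, grab_frame, close_job, tips_ahead gives the robot as it stands.
- The arm moves only by the tool send_rows, never from a script. Its argument "moves" is a list of rows, each a list of 7 numbers: the turn, a rotation vector about the tool's x, y, z in rad, then the shift along the tool's x, y, z in m, then the opening, from 0 (shut) to 1 (fully open). A call has 1 to 20 rows; each row shifts and turns the commanded pose from where the row before left it, along the tool's axes as they then stand; what a row does not reach is not made up. A row lasts 1/8 s, in which the tool goes at most 62.5 mm and 10.7 degrees, less where a joint would pass 70% of its speed; a pose out of reach is approached as far as the arm can. A call is refused whole if a number of a shift passes 0.0625 or a number of a turn 0.188, either way. A call with a gripper value outside its range is refused whole. The fingers move at their own pace and stop on an object; "force" is the grip in N (left out, the last holds). Time passes only in rows, so rows that do not move let the fingers close. It gives the time, the measured TCP pose, the force and the opening at its end, in the units of the state.
- get_obs(): the state, without advancing time (a new reading comes with each control period).
- grab_frame(name): name is "scene" or "top"; returns a dict with "image" (480x640x3 uint8, blue, green, red), "fx", "fy", "cx", "cy" (pixels), "camera_from_world" (4x4, takes a point from world to camera coordinates). Camera axes: x right, y up, looking along -z (the intrinsics and any distortion apply to the point x, -y, -z); pixel columns grow to the right and rows downward; lengths in mm; the calibration is good to about 2 mm. A picture is of the moment at which its call begins. There is no depth.
- close_job(): hands the job in, once; it reports no verdict.
The state is a dict: "t": time; "q": joint angles; "joint_velocities": joint speeds; "joint_torque": joint torques, N m; "ee_pos": TCP position; "ee_rot": TCP orientation; "force": force on the tool from outside, world axes, zero at the start; "wrist_torque": the same for the moment, N m; "width": finger opening in mm.
Only numpy, scipy, OpenCV 4.12 (cv2) and the standard library are available. Lean on these libraries where they do the work, as an engineer would, in place of code of your own. Each camera call takes 0.05 s, during which the arm holds its last target. There are 200 camera calls.

## Working session

There is one attempt and no reset: what is moved stays moved. The work goes in short steps, Python scripts to look and compute and a tool call to move; the robot and the scene stay as the last step left them, time stands still between calls to the robot, and variables do not carry over. Pictures are saved under pics/ and viewed, about 8 in all and at most 12, crops included, and the job is handed in when it is done.

Besides the shell and the picture viewer there is one more tool, called after "Emit:" as name([rows], argument=value, ...), one row to a line, values as JSON. send_rows: Moves the arm, as the interface text tells. Its arguments: {"type":"object","properties":{"moves":{"type":"array"},"force":{"type":"number"}},"required":["moves"]}

```bash
ls; mkdir -p pics
python3 - <<'E'
from bench import *
import cv2,numpy as np
o=get_obs()
for k in o: print(k,np.round(o[k],3).tolist())
print(tips_ahead)
for n in("top","scene"):
    f=grab_frame(n); cv2.imwrite(f"pics/{n}0.png",f["image"]); print(n,{k:np.round(v,3).tolist() for k,v in f.items() if k!="image"})
E
```

```text
pics
t 0.0
q [1.52, 0.502, -0.427, 1.551, 0.221, 1.138, -0.21]
joint_velocities [-0.002, -0.0, -0.0, -0.003, 0.0, -0.001, 0.001]
joint_torque [0.0, -56.951, -5.816, -28.093, 0.011, 0.012, 0.0]
ee_pos [200.373, -617.617, 238.26]
ee_rot [[-0.951, -0.001, 0.309], [-0.309, 0.002, -0.951], [-0.0, -1.0, -0.002]]
force [-0.529, -0.629, 0.709]
wrist_torque [-0.026, 0.006, 0.016]
width 84.968
8.0
top {'fx': 579.789, 'fy': 579.789, 'cx': 321.928, 'cy': 242.103, 'camera_from_world': [[-0.002, -1.0, -0.013, -93.04], [0.989, -0.004, 0.148, -573.956], [-0.148, -0.013, 0.989, -1416.448], [0.0, 0.0, 0.0, 1.0]]}
scene {'fx': 503.471, 'fy': 503.471, 'cx': 323.487, 'cy': 243.841, 'camera_from_world': [[-0.017, 1.0, -0.016, 136.971], [-0.637, 0.001, 0.77, 284.647], [0.77, 0.023, 0.637, -1707.151], [0.0, 0.0, 0.0, 1.0]]}
```

View pics/top0.png

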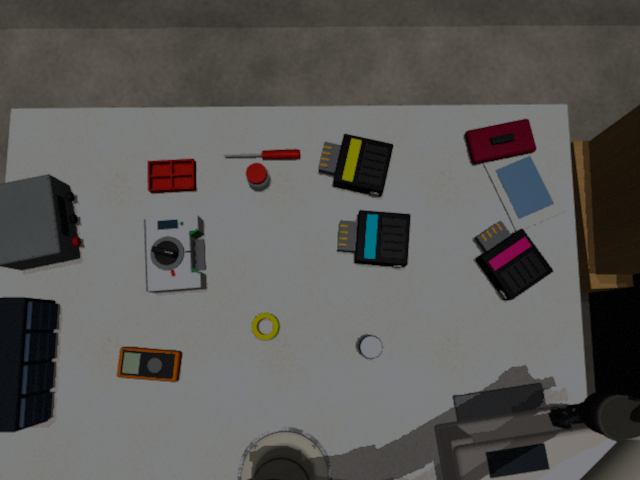

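View pics/scene0.png

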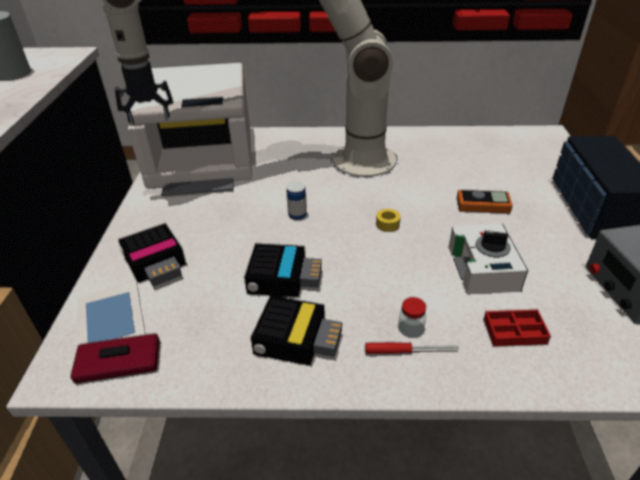

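```bash
cat > h.py <<'E'
import cv2,numpy as np
from bench import *
def cast(f,uv,z):
    M=np.array(f["camera_from_world"]);R=M[:3,:3];c=-R.T@M[:3,3]
    uv=np.atleast_2d(uv).astype(float)
    d=np.c_[(uv[:,0]-f["cx"])/f["fx"],-(uv[:,1]-f["cy"])/f["fy"],-np.ones(len(uv))]@R
    return c+d*((z-c[2])/d[:,2])[:,None]
def proj(f,P):
    M=np.array(f["camera_from_world"]);p=np.atleast_2d(P)@M[:3,:3].T+M[:3,3]
    return np.c_[f["cx"]+f["fx"]*p[:,0]/-p[:,2],f["cy"]-f["fy"]*p[:,1]/-p[:,2]]
def hsvmask(im,lo,hi):
    return cv2.inRange(cv2.cvtColor(im,cv2.COLOR_BGR2HSV),np.array(lo),np.array(hi))
def crop(im,x0,y0,w,h,s,g=0.6):
    c=cv2.resize(im[y0:y0+h,x0:x0+w],None,fx=s,fy=s,interpolation=cv2.INTER_CUBIC)
    return (255*(c/255.)**g).astype(np.uint8)
E
python3 - <<'E'
from h import *
f=grab_frame("top");im=f["image"]
M=np.array(f["camera_from_world"]);print("cam",-M[:3,:3].T@M[:3,3])
a=crop(im,325,200,95,75,6); b=crop(im,130,205,95,100,6)
out=np.zeros((600,800,3),np.uint8)
a=cv2.resize(a,None,fx=.69,fy=.69); b=cv2.resize(b,(400,421))
out[:a.shape[0],:a.shape[1]]=a; out[:421,400:]=b
cv2.imwrite("pics/c1.png",out)
m=hsvmask(im,(85,100,50),(100,255,255));m[:,:340]=0;m[:,420:]=0;m[:200]=0;m[280:]=0
c=max(cv2.findContours(m,0,2)[0],key=cv2.contourArea);r=cv2.minAreaRect(c);print("cyan",r,cast(f,cv2.boxPoints(r),60).round(1).tolist())
g=cv2.cvtColor(im,cv2.COLOR_BGR2GRAY)
k=(g<45).astype(np.uint8);k[:,:340]=0;k[:,420:]=0;k[:205]=0;k[275:]=0
k|=(m>0)
k=cv2.morphologyEx(k,cv2.MORPH_CLOSE,np.ones((5,5)))
c=max(cv2.findContours(k,0,2)[0],key=cv2.contourArea);r=cv2.minAreaRect(c);print("body",r,cast(f,cv2.boxPoints(r),60).round(1).tolist())
E
```

```text
cam [ 357.49314803 -113.38102905 1484.50345323]
cyan ((370.6903381347656, 235.83502197265625), (12.040751457214355, 45.170631408691406), 4.085616588592529) [[531.0, -196.7, 60.0], [644.4, -206.2, 60.0], [642.1, -236.1, 60.0], [528.8, -226.3, 60.0]]
body ((374.7414245605469, 238.1034698486328), (67.266845703125, 53.564334869384766), 4.763641834259033) [[521.1, -137.1, 60.0], [655.6, -149.1, 60.0], [640.5, -316.4, 60.0], [506.7, -302.1, 60.0]]
```

View pics/c1.png

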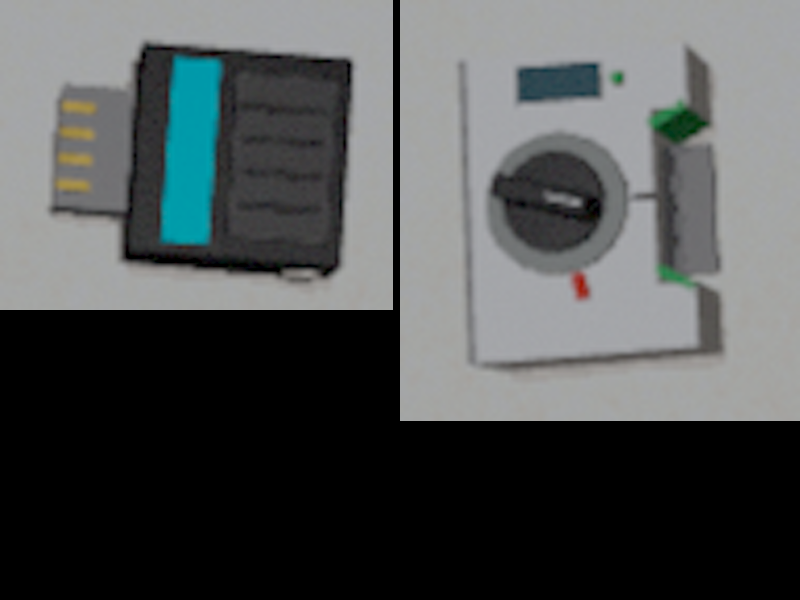

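Run:
```python
from h import *
f=grab_frame("top")
A=lambda p:np.array(p)/4.14+[325,200]
B=lambda p:(np.array(p)-[400,0])/4.21+[130,205]
c=cast(f,A([[145,44],[350,60],[125,258],[334,268]]),60)
print("cart TL TR BL BR",c.round(1).tolist(),"mean",c.mean(0), np.linalg.norm(c[0]-c[1]),np.linalg.norm(c[0]-c[2]))
print("plugtip top",cast(f,A([[66,87],[52,208]]),42).round(1).tolist())
d=cast(f,B([[461,62],[685,47],[473,360],[698,350]]),70)
print("dock TL TR BL BR",d.round(1).tolist(),"mean",d.mean(0), np.linalg.norm(d[0]-d[1]),np.linalg.norm(d[0]-d[2]))
print("front bottom",cast(f,B([[712,65],[721,352]]),0).round(1).tolist())
k=cast(f,B([[497,185],[597,207]]),114);print("knob bar ends",k.round(1).tolist())
print("knob disc ctr",cast(f,B([557,203]),84).round(1).tolist(),"red",cast(f,B([580,286]),70).round(1).tolist(),"blk",cast(f,B([642,196]),70).round(1).tolist())
def ang(v): return np.degrees(np.arctan2(v[1],v[0]))
print("cart x dir",ang(c[0]-c[1]),ang(c[2]-c[3]),ang(c[0]-c[2])+90,"dock",ang(d[0]-d[1]),ang(d[2]-d[3]),ang(d[0]-d[2])+90)
# other objects by colour for corridor
im=f["image"]
for n,lo,hi,z in [("reel",(20,120,90),(35,255,255),35),("red",(0,150,60),(6,255,255),30),("mag",(145,120,60),(170,255,255),60),("yel",(22,120,60),(35,255,255),60)]:
    m=hsvmask(im,lo,hi)
    for q in cv2.findContours(m,0,2)[0]:
        if cv2.contourArea(q)>60:
            r=cv2.minAreaRect(q);print(n,np.round(r[0]),np.round(r[1]),cast(f,r[0],z).round(0).tolist())
print("can",cast(f,[370,347],100).round())
```

```text
cart TL TR BL BR [[650.2, -190.6, 60.0], [639.8, -314.0, 60.0], [520.2, -177.1, 60.0], [513.7, -301.4, 60.0]] mean [ 580.98676284 -245.78229725   60.        ] 123.88621476541564 130.7797808028616
plugtip top [[627.4, -143.0, 42.0], [552.9, -134.0, 42.0]]
dock TL TR BL BR [[627.7, 346.9, 70.0], [636.1, 214.2, 70.0], [451.5, 332.2, 70.0], [456.9, 201.3, 70.0]] mean [543.04289195 273.62423111  70.        ] 132.9662655497002 176.7905268141139
front bottom [[638.4, 213.2, 0.0], [460.6, 202.7, 0.0]]
knob bar ends [[548.0, 308.9, 114.0], [535.1, 251.3, 114.0]]
knob disc ctr [[541.5, 282.7, 84.0]] red [[494.4, 271.4, 70.0]] blk [[547.3, 236.8, 70.0]]
cart x dir 85.16734677593473 87.03352382295664 84.09056517895358 dock 93.62751417930374 92.3649383489811 94.7526456555071
reel [264. 326.] [26. 25.] [[365.0, 48.0, 35.0]]
reel [351. 160.] [11. 42.] [[790.0, -171.0, 35.0]]
red [256. 173.] [19. 20.] [[757.0, 76.0, 30.0]]
red [171. 175.] [29. 46.] [[754.0, 297.0, 30.0]]
red [280. 154.] [ 7. 37.] [[809.0, 13.0, 30.0]]
mag [509. 253.] [12. 45.] [[541.0, -558.0, 60.0]]
yel [265. 326.] [26. 26.] [[365.0, 44.0, 60.0]]
yel [351. 159.] [12. 43.] [[783.0, -170.0, 60.0]]
can [[ 315. -208.  100.]]
```

Emit:
send_rows([
  [0,-0.1466,0,0,0,0,1],
  [0,-0.1466,0,0,0,0,1],
  [0,-0.1466,0,0,0,0,1],
  [0,-0.1466,0,0,0,0,1],
  [0,-0.1466,0,0,0,0,1],
  [0,-0.1466,0,0,0,0,1],
  [0,-0.1466,0,0,0,0,1],
  [0,-0.1466,0,0,0,0,1],
  [0,0,0,-0.025,0,0.029,1],
  [0,0,0,-0.025,0,0.029,1],
  [0,0,0,-0.025,0,0.029,1],
  [0,0,0,-0.025,0,0.029,1],
  [0,0,0,-0.025,0,0.029,1],
  [0,0,0,-0.025,0,0.029,1],
  [0,0,0,-0.025,0,0.029,1],
  [0,0,0,-0.025,0,0.029,1],
  [0,0,0,-0.025,0,0.029,1],
  [0,0,0,-0.025,0,0.029,1],
  [0,0,0,-0.025,0,0.029,1],
  [0,0,0,-0.025,0,0.029,1],
])

```text
t: 2.7
ee_pos: [573.4, -347.9, 239.0]
ee_rot: [[-0.084, -0.0, 0.996], [-0.996, 0.0, -0.084], [-0.0, -1.0, -0.0]]
force: [0.6, -0.6, -0.8]
width: 85.4
```

Emit:
send_rows([
  [0,0,0,0,0.04,0,1],
  [0,0,0,0,0.04,0,1],
  [0,0,0,0,0.04,0,1],
  [0,0,0,0,0.04,0,1],
  [0,0,0,0,0.03,0,1],
  [0,0,0,0,0.016,0,1],
  [0,0,0,0,0,0,1],
])

```text
t: 3.58
ee_pos: [572.0, -348.2, 32.2]
ee_rot: [[-0.084, -0.002, 0.996], [-0.996, 0.001, -0.084], [-0.001, -1.0, -0.002]]
force: [-0.3, 1.2, 0.1]
width: 85.1
```

Run:
```python
from h import *
o=get_obs();print(o["ee_pos"].round(1) if hasattr(o["ee_pos"],'round') else o["ee_pos"],o["q"],o["t"])
im=grab_frame("scene")["image"]
cv2.imwrite("pics/s2.png",crop(im,200,200,160,120,5))
```

```text
[ 572.  -348.2   32.2] [ 0.91890934  0.83232523 -0.60718511  1.61176258  0.57598769  0.88546462
  0.00633018] 3.575
```

View pics/s2.png

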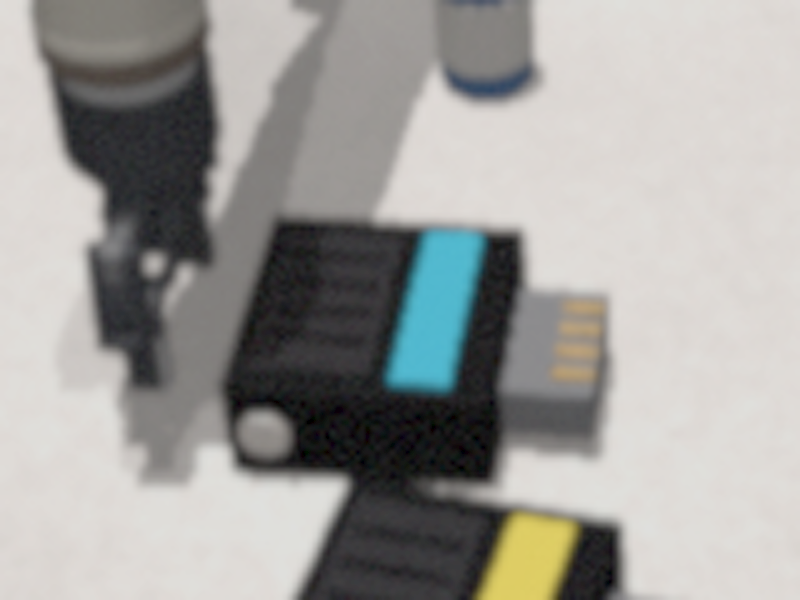

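Emit:
send_rows([
  [0,0,0,-0.007,0,0,1],
  [0,0,0,-0.007,0,0,1],
  [0,0,0,-0.007,0,0,1],
  [0,0,0,-0.005,0,0,1],
  [0,0,0,-0.005,0,0,1],
])

```text
t: 4.25
ee_pos: [575.2, -319.0, 33.6]
ee_rot: [[-0.085, 0.0, 0.996], [-0.996, -0.002, -0.085], [0.002, -1.0, 0.0]]
force: [-1.4, -5.3, 1.1]
width: 85.7
```

Emit:
send_rows([
  [0,-0.0141,0,-0.007,0,0.0011,1],
  [0,-0.0141,0,-0.007,0,0.0011,1],
  [0,-0.0141,0,-0.007,0,0.0011,1],
  [0,-0.0141,0,-0.007,0,0.0011,1],
  [0,-0.0141,0,-0.007,0,0.0011,1],
  [0,-0.0141,0,-0.007,0,0.0011,1],
  [0,-0.0141,0,-0.007,0,0.0011,1],
  [0,-0.0141,0,-0.007,0,0.0011,1],
  [0,-0.0141,0,-0.007,0,0.0011,1],
  [0,-0.0141,0,-0.007,0,0.0011,1],
  [0,-0.0141,0,-0.007,0,0.0011,1],
  [0,-0.0141,0,-0.007,0,0.0011,1],
  [0,-0.0141,0,-0.007,0,0.0011,1],
  [0,-0.0141,0,-0.007,0,0.0011,1],
  [0,0,0,-0.007,0,0,1],
  [0,0,0,-0.007,0,0,1],
  [0,0,0,-0.007,0,0,1],
])

```text
t: 6.38
ee_pos: [587.8, -199.9, 33.6]
ee_rot: [[0.112, 0.001, 0.994], [-0.994, -0.002, 0.112], [0.002, -1.0, 0.0]]
force: [0.4, -5.1, 1.3]
width: 85.2
```

```bash
cat > cart.py <<'E'
from h import *
def cart(f):
    """cyan strip -> heading (deg) and cartridge origin, using strip offset measured at start"""
    im=f["image"];m=hsvmask(im,(85,100,50),(100,255,255));m[:120]=0;m[320:]=0;m[:,450:]=0;m[:,215:215]=0
    c=[q for q in cv2.findContours(m,0,2)[0] if cv2.contourArea(q)>200]
    c=max(c,key=cv2.contourArea);p=cast(f,cv2.boxPoints(cv2.minAreaRect(c)),60)[:,:2]
    e=[p[1]-p[0],p[2]-p[1]];l=max(e,key=np.linalg.norm);l=l if l[0]>0 else -l
    h=np.arctan2(l[1],l[0])+np.pi/2
    return np.degrees(h),p.mean(0),np.linalg.norm(l)
if __name__=="__main__":
    import sys
    f=grab_frame("top");h,s,L=cart(f);u=np.array([np.cos(np.radians(h)),np.sin(np.radians(h))])
    print("heading",h,"strip",s,L,"origin",s-29*u)
    o=get_obs();x=o["ee_rot"][:,0];print("tool heading",np.degrees(np.arctan2(-x[1],-x[0])),o["ee_pos"].round(1),o["force"].round(1),o["t"])
    print("tip-origin fwd",(s-29*u-o["ee_pos"][:2])@u,"right",(s-29*u-o["ee_pos"][:2])@[u[1],-u[0]])
    cv2.imwrite(f"pics/{sys.argv[1]}.png",crop(f["image"],130,190,250,120,3.2))
E
python3 cart.py a
```

```text
heading 96.41197547765194 strip [577.98547279 -96.29109909] 113.62445528483008 origin [ 581.22409531 -125.10969247]
tool heading 96.51733625299278 [ 587.7 -198.2   33.6] [ 0.6 -2.7  1. ] 6.425
tip-origin fwd 73.33430747834522 right 1.707438149754525
```

Emit:
send_rows([
  [0,-0.0038,0,-0.007,0,0.0003,1],
  [0,-0.0038,0,-0.007,0,0.0003,1],
  [0,-0.0038,0,-0.007,0,0.0003,1],
  [0,-0.0038,0,-0.007,0,0.0003,1],
  [0,-0.0038,0,-0.007,0,0.0003,1],
  [0,-0.0038,0,-0.007,0,0.0003,1],
  [0,-0.0038,0,-0.007,0,0.0003,1],
  [0,0,0,-0.007,0,0,1],
  [0,0,0,-0.007,0,0,1],
  [0,0,0,-0.007,0,0,1],
  [0,0,0,-0.007,0,0,1],
  [0,0,0,-0.007,0,0,1],
  [0,0,0,-0.007,0,0,1],
  [0,0,0,-0.007,0,0,1],
  [0,0,0,-0.007,0,0,1],
  [0,0,0,-0.007,0,0,1],
  [0,0,0,-0.007,0,0,1],
  [0,0,0,-0.007,0,0,1],
])

```text
t: 8.68
ee_pos: [573.1, -74.9, 33.6]
ee_rot: [[0.138, 0.0, 0.99], [-0.99, -0.002, 0.138], [0.002, -1.0, 0.0]]
force: [1.4, -5.8, 3.3]
width: 85.4
```

```bash
python3 cart.py b
```

```text
heading 97.78945061230904 strip [560.57401329  28.12600593] 113.48918740278235 origin [564.5044747   -0.60640562]
tool heading 98.03085769925825 [572.9 -73.2  33.6] [ 1.7 -2.8  1.5] 8.725
tip-origin fwd 73.06477948678335 right 1.5691972502803289
```

View pics/b.png

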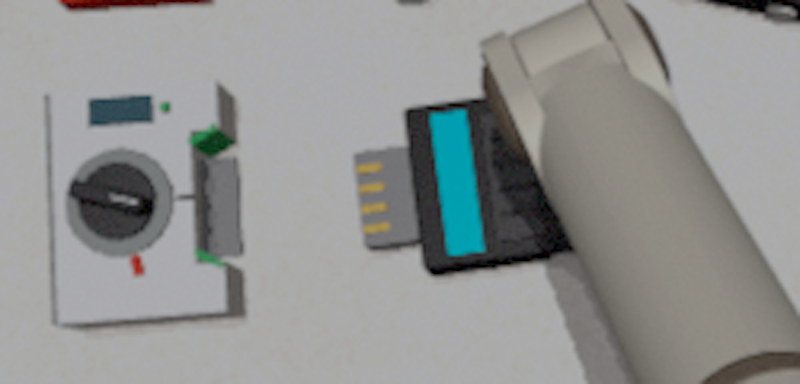

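Emit:
send_rows([
  [0,0,0,-0.007,0,0,1],
  [0,0,0,-0.007,0,0,1],
  [0,0,0,-0.007,0,0,1],
  [0,0.0083,0,-0.0065,0,-0.0006,1],
  [0,0.0083,0,-0.0065,0,-0.0006,1],
  [0,0.0083,0,-0.0065,0,-0.0006,1],
  [0,0.0083,0,-0.0065,0,-0.0006,1],
  [0,0.0083,0,-0.0065,0,-0.0006,1],
  [0,0.0083,0,-0.0065,0,-0.0006,1],
  [0,0.0083,0,-0.0065,0,-0.0006,1],
  [0,0.0083,0,-0.0065,0,-0.0006,1],
  [0,0.0083,0,-0.0065,0,-0.0006,1],
])

```text
t: 10.22
ee_pos: [558.4, 2.9, 33.6]
ee_rot: [[0.064, -0.0, 0.998], [-0.998, -0.002, 0.064], [0.002, -1.0, -0.0]]
force: [0.6, -6.1, 4.5]
width: 85.1
```

```bash
python3 cart.py c
python3 - <<'E'
from h import *
im=cv2.imread("pics/c.png");cv2.imwrite("pics/c_.png",cv2.resize(im[50:350,0:500],(800,480),interpolation=cv2.INTER_CUBIC))
E
```

```text
heading 93.56070789304108 strip [553.63958146 106.94006205] 113.5368596170999 origin [555.44065782  77.99604498]
tool heading 93.69152031970577 [558.1   4.6  33.6] [ 0.5 -4.7  2.9] 10.275
tip-origin fwd 73.38328514563915 right 1.8958963628723615
```

View pics/c_.png

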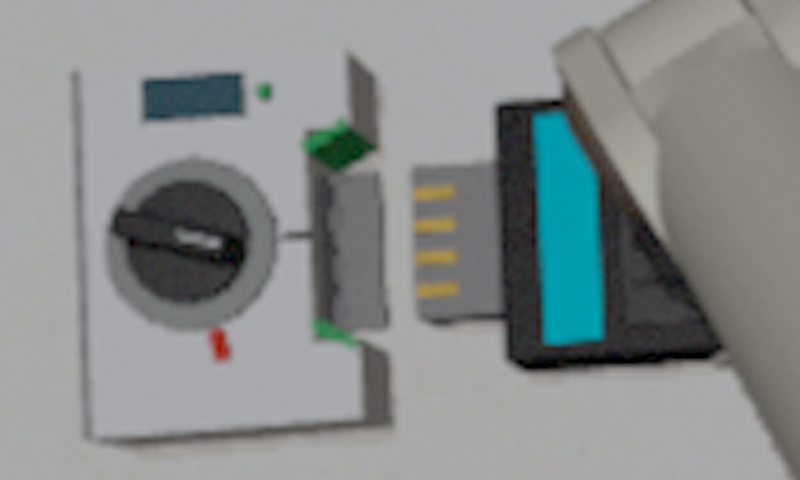

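Run:
```python
from h import *
f=grab_frame("top")
A=lambda p:np.array(p)/5.12+[130,205.6]
P={"plug tip":([[412,167],[420,318]],42),"floor front":([[381,172],[387,328]],6),"dock top front":([[348,52],[364,422]],70),"dock bottom front":([[378,75],[391,424]],0),"dock top rear":([[74,72],[90,438]],70)}
d=np.radians(93.6);u=np.array([np.cos(d),np.sin(d)]);n=np.array([u[1],-u[0]])
for k,(p,z) in P.items():
    q=cast(f,A(p),z)[:,:2];m=q.mean(0);e=q[0]-q[1]
    print(k,q.round(1).tolist(),"mid",m.round(1),"len",np.linalg.norm(e).round(1),"ang",np.degrees(np.arctan2(e[1],e[0])).round(1),"fwd/right rel(548,207)",((m-[548,207])@u).round(1),((m-[548,207])@n).round(1))
```

```text
plug tip [[584.8, 186.6], [509.9, 180.7]] mid [547.3 183.7] len 75.1 ang 4.5 fwd/right rel(548,207) -23.3 -2.1
floor front [[587.9, 209.7], [508.8, 204.5]] mid [548.4 207.1] len 79.4 ang 3.8 fwd/right rel(548,207) 0.1 0.4
dock top front [[637.1, 213.5], [457.2, 200.5]] mid [547.2 207. ] len 180.4 ang 4.1 fwd/right rel(548,207) 0.1 -0.8
dock bottom front [[638.9, 214.0], [461.1, 202.5]] mid [550.  208.2] len 178.2 ang 3.7 fwd/right rel(548,207) 1.1 2.1
dock top rear [[627.8, 347.0], [449.9, 331.6]] mid [538.9 339.3] len 178.6 ang 4.9 fwd/right rel(548,207) 132.6 -0.8
```

Emit:
send_rows([
  [0,0,0,-0.006,0,0.0003,1],
  [0,0,0,-0.006,0,0.0003,1],
  [0,0,0,-0.006,0,0.0003,1],
  [0,0,0,-0.006,0,0.0003,1],
  [0,0,0,-0.006,0,0.0003,1],
  [0,0,0,-0.006,0,0.0003,1],
  [0,0,0,-0.006,0,0.0003,1],
  [0,0,0,-0.006,0,0,1],
])

```text
t: 11.32
ee_pos: [557.3, 50.6, 33.4]
ee_rot: [[0.064, -0.001, 0.998], [-0.998, -0.003, 0.064], [0.003, -1.0, -0.001]]
force: [-0.2, -8.3, 5.7]
width: 85.3
```

Emit:
send_rows([
  [0,0,0,-0.004,0,0,1],
  [0,0,0,-0.003,0,0,1],
])

```text
t: 11.58
ee_pos: [556.8, 57.7, 33.4]
ee_rot: [[0.064, -0.001, 0.998], [-0.998, -0.003, 0.064], [0.003, -1.0, -0.001]]
force: [0.9, -7.3, 5.1]
width: 85.4
```

Emit:
send_rows([
  [0,0,0,-0.002,0,0,1],
  [0,0,0,-0.002,0,0,1],
  [0,0,0,-0.002,0,0,1],
  [0,0,0,-0.002,0,0,1],
])

```text
t: 12.08
ee_pos: [556.3, 65.3, 33.4]
ee_rot: [[0.064, -0.001, 0.998], [-0.998, -0.003, 0.064], [0.003, -1.0, -0.001]]
force: [0.6, -8.6, 6.0]
width: 85.3
```

Emit:
send_rows([
  [0,0,0,-0.001,0,0,1],
  [0,0,0,-0.001,0,0,1],
  [0,0,0,-0.001,0,0,1],
])

```text
t: 12.45
ee_pos: [556.1, 68.3, 33.4]
ee_rot: [[0.064, -0.001, 0.998], [-0.998, -0.003, 0.064], [0.003, -1.0, -0.001]]
force: [0.7, -8.2, 5.6]
width: 85.3
```

Emit:
send_rows([
  [0,0,0,-0.001,0,0,1],
  [0,0,0,-0.001,0,0,1],
])

```text
t: 12.7
ee_pos: [556.1, 69.0, 33.4]
ee_rot: [[0.063, -0.001, 0.998], [-0.998, -0.005, 0.063], [0.005, -1.0, -0.001]]
force: [0.0, -10.9, 7.1]
width: 85.1
```

Emit:
send_rows([
  [0,0,0,-0.001,0,0,1],
  [0,0,0,-0.001,0,0,1],
])

```text
t: 12.95
ee_pos: [556.1, 69.0, 33.4]
ee_rot: [[0.063, -0.001, 0.998], [-0.998, -0.007, 0.063], [0.007, -1.0, -0.002]]
force: [0.8, -16.0, 7.2]
width: 85.6
```

Emit:
send_rows([
  [0,0,0,-0.001,0,0,1],
  [0,0,0,0,0,0,1],
])

```text
t: 13.2
ee_pos: [556.1, 69.0, 33.4]
ee_rot: [[0.062, -0.001, 0.998], [-0.998, -0.009, 0.062], [0.009, -1.0, -0.002]]
force: [0.8, -15.3, 8.2]
width: 85.2
```

```bash
python3 cart.py d
python3 - <<'E'
from h import *
im=cv2.imread("pics/d.png");cv2.imwrite("pics/d_.png",cv2.resize(im[50:350,0:500],(800,480),interpolation=cv2.INTER_CUBIC))
E
```

```text
heading 91.37395468814526 strip [537.39756511 172.90781894] 85.04114418908672 origin [538.09291942 143.91615665]
tool heading 93.57189758054852 [556.1  69.   33.4] [  0.7 -15.7   9.2] 13.25
tip-origin fwd 75.32199602662459 right -16.168903878945436
```

View pics/d_.png

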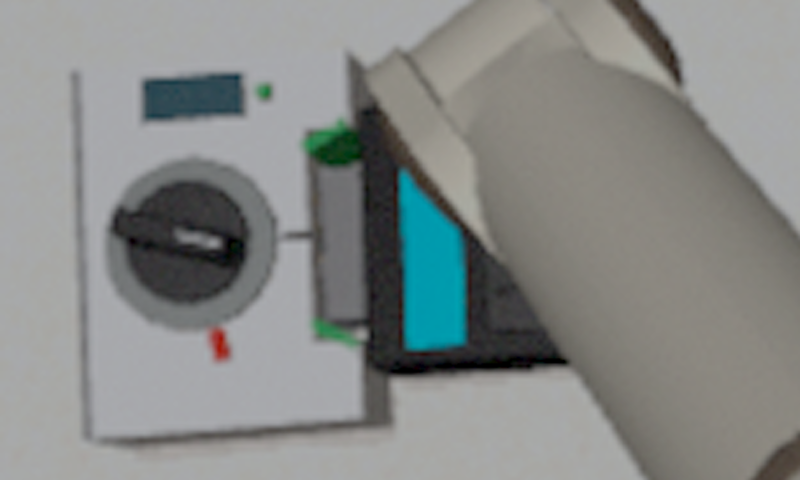

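Emit:
send_rows([
  [0,0,0,-0.001,0,0,1],
  [0,0,0,-0.001,0,0,1],
  [0,0,0,0,0,0,1],
])

```text
t: 13.62
ee_pos: [556.0, 69.0, 33.4]
ee_rot: [[0.062, -0.002, 0.998], [-0.998, -0.011, 0.062], [0.011, -1.0, -0.002]]
force: [1.1, -20.8, 10.0]
width: 85.5
```

Emit:
send_rows([
  [0,0,0,0.006,0,0,1],
  [0,0,0,0.012,0,0,1],
  [0,0,0,0.02,0,0,1],
  [0,0,0,0,-0.04,0,1],
  [0,0,0,0,-0.06,0,1],
  [0,0,0,0,-0.06,0,1],
])

```text
t: 14.38
ee_pos: [557.4, 39.1, 194.3]
ee_rot: [[0.065, -0.002, 0.998], [-0.998, 0.001, 0.065], [-0.001, -1.0, -0.002]]
force: [0.8, 0.2, 0.3]
width: 84.9
```

Run:
```python
from h import *
o=get_obs();print(o["ee_pos"].round(1),o["ee_rot"].round(3).tolist(),o["t"])
f=grab_frame("scene")["image"];t=grab_frame("top")["image"]
a=cv2.resize(crop(f,380,200,160,110,5),(480,330));b=crop(t,130,205,110,90,3)
cv2.imwrite("pics/e.png",np.hstack([a,cv2.resize(b,(320,330))]))
```

```text
[557.4  39.1 194.3] [[0.065, -0.002, 0.998], [-0.998, 0.001, 0.065], [-0.001, -1.0, -0.002]] 14.375
```

View pics/e.png

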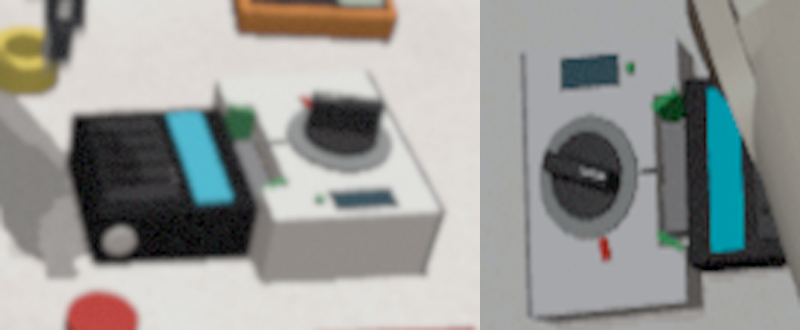

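Emit:
send_rows([
  [0,0,0,-0.0245,0,0,1],
  [0,0,0,-0.0245,0,0,1],
  [0,0,0,-0.0245,0,0,1],
  [0,0,0,-0.0245,0,0,1],
  [0,0,0,-0.0245,0,0,1],
  [0,0,0,-0.0245,0,0,1],
  [0,0,0,-0.0245,0,0,1],
  [0,0,0,-0.0245,0,0,1],
  [0,0,0,-0.0245,0,0,1],
  [0,0,0,-0.0245,0,0.0009,1],
  [0,0.0925,0,0,0,0,1],
  [0,0.0925,0,0,0,0,1],
  [0,0.0925,0,0,0,0,1],
  [0,0,0,0,0,0,1],
])

```text
t: 16.23
ee_pos: [542.9, 283.6, 192.7]
ee_rot: [[-0.21, -0.001, 0.978], [-0.978, -0.0, -0.21], [0.001, -1.0, -0.001]]
force: [-1.2, -0.5, -1.1]
width: 85.6
```

Run:
```python
from h import *
o=get_obs();x=o["ee_rot"][:,0];print(o["ee_pos"].round(1),np.degrees(np.arctan2(x[1],x[0])),o["q"].round(2),o["t"])
f=grab_frame("scene")["image"];t=grab_frame("top")["image"]
a=cv2.resize(crop(f,430,170,110,110,5),(400,400));b=crop(t,120,195,110,110,4)
cv2.imwrite("pics/f.png",np.hstack([a,cv2.resize(b,(400,400))]))
```

```text
[542.9 283.6 192.7] -102.12743694770948 [ 0.02  0.56 -0.75  1.68  0.43  1.07 -1.07] 16.225
```

View pics/f.png

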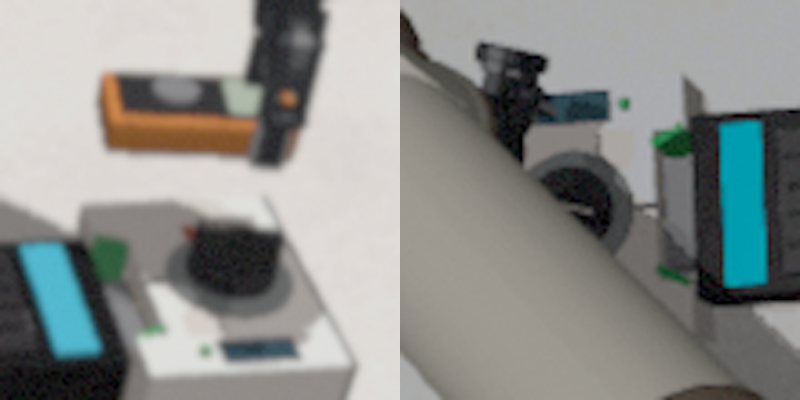

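Emit:
send_rows([
  [0,0,0,0,0.03,0,1],
  [0,0,0,0,0.03,0,1],
  [0,0,0,0,0.02,0,1],
  [0,0,0,0,0.01,0,1],
  [0,0,0,0,0.0055,0,1],
  [0,0,0,0,0,0,1],
])

```text
t: 17.08
ee_pos: [543.3, 284.5, 98.1]
ee_rot: [[-0.211, 0.0, 0.978], [-0.978, 0.0, -0.211], [-0.0, -1.0, 0.0]]
force: [-0.9, 0.4, -0.2]
width: 85.4
```

```bash
python3 cart.py g
```

```text
heading 93.74140930815663 strip [551.31108006 173.43122143] 113.54916613403952 origin [553.20343195 144.4930286 ]
tool heading 77.84249718704763 [543.5 284.6  98.5] [0.7 1.5 0.1] 17.125
tip-origin fwd -140.4621908116904 right 0.5773853166659997
```

Emit:
send_rows([
  [0,0,0,0,0,0,0.5],
  [0,0,0,0,0,0,0.25],
  [0,0,0,0,0,0,0.1],
  [0,0,0,0,0,0,0],
  [0,0,0,0,0,0,0],
  [0,0,0,0,0,0,0],
  [0,0,0,0,0,0,0],
], force=40)

```text
t: 18.0
ee_pos: [541.2, 284.6, 98.2]
ee_rot: [[-0.21, -0.002, 0.978], [-0.978, -0.001, -0.21], [0.001, -1.0, -0.002]]
force: [-5.9, -1.6, 6.2]
width: 13.1
```

Emit:
send_rows([
  [0,0,0,0,0,-0.0018,0],
  [0,0.067,0,0,0,0,0],
  [0,0.067,0,0,0,0,0],
  [0,0.067,0,0,0,0,0],
  [0,0.067,0,0,0,0,0],
  [0,0.067,0,0,0,0,0],
  [0,0.067,0,0,0,0,0],
  [0,0.067,0,0,0,0,0],
  [0,0.067,0,0,0,0,0],
])

```text
t: 19.12
ee_pos: [539.5, 285.4, 98.2]
ee_rot: [[-0.681, -0.002, 0.732], [-0.732, -0.0, -0.681], [0.002, -1.0, -0.002]]
force: [-6.4, -0.3, 7.1]
width: 13.0
```

Emit:
send_rows([
  [0,0.067,0,0,0,0,0],
  [0,0.067,0,0,0,0,0],
  [0,0.067,0,0,0,0,0],
  [0,0.067,0,0,0,0,0],
  [0,0.067,0,0,0,0,0],
  [0,0.067,0,0,0,0,0],
  [0,0.067,0,0,0,0,0],
  [0,0.067,0,0,0,0,0],
  [0,0,0,0,0,0,0],
  [0,0,0,0,0,0,0],
])

```text
t: 20.38
ee_pos: [538.5, 287.0, 98.2]
ee_rot: [[-0.959, -0.003, 0.285], [-0.285, 0.001, -0.959], [0.003, -1.0, -0.002]]
force: [-7.4, 2.4, 6.9]
width: 13.3
```

Run:
```python
from h import *
o=get_obs();x=o["ee_rot"][:,0];print(np.degrees(np.arctan2(-x[1],-x[0])),o["ee_pos"],o["force"],o["wrist_torque"],o["q"],o["width"])
```

```text
16.552250600654894 [538.46122921 287.03450511  98.1774881 ] [-7.37529568  2.37927907  6.91962167] [ 0.48591194  1.63097336 -0.00499109] [-0.20463587  0.60541462 -0.43893823  1.75762262  0.32279636  0.85269017
 -2.07208185] 13.328377357179532
```

Emit:
send_rows([
  [0,0,0,0.0012,0,-0.0015,0],
  [0,0,0,0.0012,0,-0.0014,0],
  [0,0.0035,0,0,0,0,0],
  [0,0,0,0,0,0,0],
])

```text
t: 20.88
ee_pos: [538.3, 287.1, 98.2]
ee_rot: [[-0.96, 0.0, 0.279], [-0.279, 0.001, -0.96], [-0.001, -1.0, -0.0]]
force: [-2.7, 0.5, 5.4]
width: 13.3
```

Emit:
send_rows([
  [0,0,0,0,0,0,0.3],
  [0,0,0,0,0,0,0.6],
  [0,0,0,0,0,0,1],
  [0,0,0,0,0,0,1],
  [0,0,0,0,0,0,1],
  [0,0,0,0,-0.02,0,1],
  [0,0,0,0,-0.04,0,1],
  [0,0,0,0,-0.05,0,1],
  [0,0,0,0,-0.05,0,1],
  [0,0,0,-0.03,0,0.05,1],
  [0,0,0,0.03,0,0.05,1],
  [0,0,0,0.03,0,0.05,1],
  [0,0,0,0.03,0,0.05,1],
  [0,0,0,0.03,0,0.05,1],
  [0,0,0,0.03,0,0.05,1],
  [0,0,0,0,0,0,1],
])

```text
t: 22.88
ee_pos: [505.7, -40.6, 259.2]
ee_rot: [[-0.963, 0.001, 0.271], [-0.271, -0.003, -0.963], [-0.0, -1.0, 0.003]]
force: [-0.1, 0.8, -0.8]
width: 85.6
```

```bash
python3 cart.py k
python3 - <<'E'
from h import *
t=grab_frame("top")["image"]
cv2.imwrite("pics/k_.png",crop(t,130,205,110,100,5))
E
```

```text
heading 93.74140930815663 strip [551.31108006 173.43122143] 113.54916613403952 origin [553.20343195 144.4930286 ]
tool heading 15.924213836628796 [506.5 -37.3 259.3] [-0.3  1.7  0.5] 22.925
tip-origin fwd 178.31839306797247 right 58.42704763651194
```

View pics/k_.png

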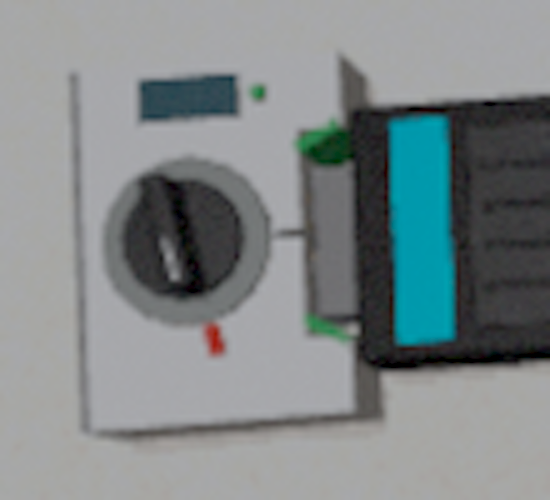

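```bash
python3 -c "
from bench import *
print(close_job())"
```

```text
the job is handed in; nothing more can be done
None
```

The cyan cartridge is pushed home in the white dock, and the clamp knob is turned clockwise with its pointer at the red mark. I let go, moved the arm clear and handed the job in at about 23 s of the 64 s allowed.

- **Cartridge:** I pushed it flat with two spread fingers until it stopped moving; the push force rose to about 21 N with no further travel. Afterwards it lay at a heading of 93.7° against 93.6–93.9° for the dock. Its origin was within about 2–3 mm of the home position, which is the accuracy of the camera. Turning the knob did not shift it.
- **Knob:** I turned it about 62°, to a tool heading of 16.2° against a target of about 16.4°, which puts the knob at roughly 1.35 rad. In the last picture the pointer lies at about 15.6° and the red mark at 15–16°, so they agree to about 1°.
- **Disagreement:** The knob's axis was 3–4 mm from where I had measured it, so the fingers were pulled sideways while turning (under 8 N sideways). I moved the commanded pose to match before letting go.
- **Not checked:** I did not measure the bystanders again at the end, though the paths passed clear of them.

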